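Lift the scalded medicine cup out of the tray with tongs

ROBOT

A 7-joint arm with a two-finger parallel gripper is mounted at the origin on the work surface. World frame = base frame: x ahead of the robot, y to its left, z up, the work surface at z = 0. Lengths are in m, angles in rad, forces in N, time in s.
With the tool pointing down it reaches from about 0.35 to 0.9 m from the base axis. Payload 8.1 kg.
Tool frame: the origin (TCP) lies midway between the tips of the shut fingers; the grasp point (between the pads) lies 19 mm behind it; z points along the fingers, y is the line along which they close (so a half turn about z gives the same grasp; the last joint's range is limited). The gripper opens to 92 mm and grips with 3 to 60 N. Pads are 19 mm wide; open, the fingers measure 130 mm over their backs; the gripper's body (75 mm by 190 mm) begins 47 mm behind the grasp point.
Start: joints at [-0.103, 0.434, 0.025, 1.573, -0.012, 1.134, -0.075], TCP at [0.625, -0, 0.227] pointing down, gripper open.
Joint ranges: [-2.62, 2.62], [-0.44, 2.09], [-1.27, 1.32], [0.08, 2.57], [-1.32, 4.46], [0.12, 2], [-2.74, 2.74]. Speed limits (rad/s): [2.22, 2.22, 3.01, 3.01, 3.14, 3.14, 3.14].

INTERFACE

Orientations are given as a rotation vector (axis times angle).
In Python, from cell import arm gives the robot as it stands.
- The arm moves only by the tool arm_command, never from a script. Its arguments are lists of equal length, an entry for each row: "dp": the shift along the tool's x, y, z in units of 25 mm (1.0 is 25 mm), a list of three; "angular": the turn, a rotation vector about the tool's x, y, z in units of 0.15 rad (1.0 is 0.15 rad), a list of three; "claw": the opening, from 0 (shut) to 1 (fully open). In form: {"dp": [[x, y, z], ...], "angular": [[rx, ry, rz], ...], "claw": [claw, ...]}. A call has 1 to 10 rows; each row shifts and turns the commanded pose from where the row before left it, along the tool's axes as they then stand; what a row does not reach is not made up. A row lasts 1/10 s, in which the tool goes at most 50 mm and 8.59 degrees, less where a joint would pass 70% of its speed; a pose out of reach is approached as far as the arm can. A call with a number of a shift or a turn outside -1 to 1 is refused whole. A call with a gripper value outside its range is refused whole. The fingers move at their own pace and stop on an object; "force" is the grip in N (left out, the last holds). Time passes only in rows, so rows that do not move let the fingers close. It gives the time, the measured TCP pose, the force, the opening and the grip force at its end, in the units of the state.
- arm.observe(): the state, without advancing time (a new reading comes with each control period).
- arm.get_image(name): name is "scene" or "side" or "wrist"; returns a dict with "frame" (420x560x3 uint8, red, green, blue), "z_map" (420x560 float32, m along the optical axis (not along the pixel's ray), 0 where there is no reading), "K" (3x3 intrinsics, pixels), "R" (3x3) and "t" (3): a world point X has camera coordinates R X + t. Camera axes: x right, y down, z forward; pixel columns grow to the right and rows downward; lengths in m; the calibration is good to about 2 mm. A picture is of the moment at which its call begins.
- arm.sign_off(): hands the job in; it is judged then, once.
The state is a dict: "clock": time; "joints": joint angles; "dq": joint speeds; "joint_efforts": joint torques, N m; "position": TCP position; "ee_rot": TCP orientation; "force": force on the tool from outside, world axes, zero at the start; "ft_torque": the same for the moment, N m; "width": opening from 0.0 (shut) to 1.0 (fully open); "gripper_force": force on a finger pad.
Only numpy, scipy, OpenCV 4.12 (cv2) and the standard library are available. Lean on these libraries where they do the work, as an engineer would, in place of code of your own. Each camera call takes 0.05 s, during which the arm holds its last target. There are 200 camera calls.

TASK

The medicine cup standing mouth down in the top tray has just been scalded and must stay clean, so the gripper's fingers must not touch it: pick up the spring tongs from the ledge, close their jaws on the cup from both sides and lift it out of the tray, a good hand's width above the tray floor. Finish while still holding the cup in the tongs up there over the tray, still, mouth down and about level, clear of everything else; leave the other things where they are.

Things in the scene. Friction and masses are not known exactly. Their poses are not given: they have to be found in the camera images.
- tongs: Stainless spring tongs lying on their side: two strips 3 mm thick, 16 mm tall (2 to 18 mm above the underside), joined by a round bow at the rear; jaws move level. Origin: midline, underside, where to grip (close to the centre of mass); x to the jaws, y across, z up. Ends at x -125 and +133 mm. Sprung open, 62 mm over the outsides at the origin, 64 mm at x +20. Mass about 110 g.
- tongs_jaws (a point): Centre of the open jaws, on the midline 115 mm ahead of the tongs' origin, 10 mm above the underside. Jaws 20 mm tall, 32 mm long, each a shallow hollow facing the other. Sprung open: 82 mm apart in the hollow, 74 mm at the tips, at most 90 mm over the outsides. 1 mm of closing at the tongs' origin closes the jaws 2.1 mm. Squeezed from both sides they close evenly about the middle of the squeeze.
- tongs_bow (a point): Centre of the springy bow, about which the arms swing, 105 mm behind the tongs' origin on the midline. The bow is 40 mm wide, 20 mm tall.
- tongs_arm (a joint): How far the tongs are squeezed, rad: 0 sprung open, about 0.20 closed on the cup, 0.28 at most. The spring resists a squeeze at the tongs' origin with about 4 N at first, about 8 N when closed on the cup (arms then 41 mm over the outsides there); it opens the tongs again when let go. A light squeeze of 5 to 8 mm is enough to carry them with the jaws still open.
- trays: Stack of three translucent plastic trays, fixed on the ledge: 190 mm deep (x), 280 mm wide (y), 184 mm tall. Origin under its centre, at the ledge; z up; the low front faces -x. Walls 3 mm thick. In the top tray the front wall is only a lip 9 mm above the floor; side and back walls rise 57 mm above the floor. Open on top.
- tray_floor (a point): Middle of the top tray's floor, 127 mm above the ledge.
- cup: Small plastic medicine cup standing mouth down on the top tray's floor: 48 mm tall, round, 40 mm wide at the mouth (below) tapering to 32 mm at the foot (above), about 36 mm wide 25 mm above its mouth. Origin at the centre of the mouth (its underside), z up through the foot. About 18 g. It stands in the front half of the top tray, to the left or right.
- tin: Round flat aluminium ointment tin, 46 mm across, 21 mm tall, in the front half of the same tray on the other side from the cup, about 110 mm from it; origin under its centre.
- thermometer: White digital thermometer with a grey tip, 122 x 19 x 11 mm, lying crosswise in the rear half of the top tray; origin under its middle, x along it to the tip.
- depressor: Flat stainless tongue depressor, 146 x 18 x 3 mm, lying crosswise near the back wall of the top tray; origin under its middle, x along it.
- kidney_dish: Stainless kidney dish, about 230 x 90 x 40 mm, on the ledge to the left of the robot; origin under its middle.
- antiseptic: Amber bottle, 58 mm across, 135 mm tall, on the ledge; origin under its centre.
- tape_roll: Roll of strapping tape lying flat, 62 mm across, 25 mm tall, on the ledge in front of the trays; origin under its centre.
- mug: White mug, 82 mm across, 85 mm tall, on the ledge; origin under its centre.
There are look-alikes about, which are no part of the job. There is more than one size of the cup; the job needs the smaller.

How it is judged:
By the outcome, as a careful person would: the job done as asked, in the order asked, and still so for the second after the job is handed in, while the arm keeps its last pose, push and grip.
It also fails if it takes over 42 s, if anything falls off the work surface, if the arm or the gripper's body presses on something with over 40 N, if the wrist force passes 120 N, or if a joint passes its speed limit or range.

## Working session

There is one attempt and no reset: what is moved stays moved. The work goes in short steps, Python scripts to look and compute and a tool call to move; the robot and the scene stay as the last step left them, time stands still between calls to the robot, and variables do not carry over. Pictures are saved under pics/ and viewed, at most 10 in all, crops included, and the job is handed in when it is done.

Besides the shell and the picture viewer there is one more tool, called after ">>>" in YAML: its name, and indented under it one key for each argument. arm_command: Moves the arm, as the interface text tells. Its arguments: {"type":"object","properties":{"dp":{"type":"array","items":{"type":"array","items":{"type":"number"}}},"angular":{"type":"array","items":{"type":"array","items":{"type":"number"}}},"claw":{"type":"array","items":{"type":"number"}},"force":{"type":"number"}},"required":["dp","angular","claw"]}

```bash
mkdir -p pics; python3 - <<'E'
from cell import arm
import cv2,numpy as np
s=arm.observe();print({k:np.round(v,3).tolist() for k,v in s.items()})
for n in["scene","side"]:
    d=arm.get_image(n);np.savez(f"pics/{n}0.npz",**d)
    cv2.imwrite(f"pics/{n}0.png",cv2.resize(d["frame"][:,:,::-1],(800,600),interpolation=cv2.INTER_CUBIC))
    print(n,np.round(-d["R"].T@d["t"],3),np.round(d["R"][2],2))
E
```

```text
{'clock': 0.0, 'joints': [-0.103, 0.435, 0.025, 1.574, -0.012, 1.134, -0.075], 'dq': [-0.001, 0.001, -0.001, 0.001, -0.0, -0.003, -0.0], 'joint_efforts': [0.0, -66.785, 0.985, -31.446, -0.061, 0.043, 0.0], 'position': [0.624, -0.0, 0.226], 'ee_rot': [-2.221, -2.221, 0.002], 'force': [0.226, -0.54, -0.732], 'ft_torque': [0.036, 0.029, 0.049], 'gripper_force': 0.0, 'width': 0.994}
scene [1.037 0.565 0.63 ] [-0.55 -0.58 -0.6 ]
side [-0.039  0.743  0.928] [ 0.47 -0.57 -0.68]
```

View pics/scene0.png

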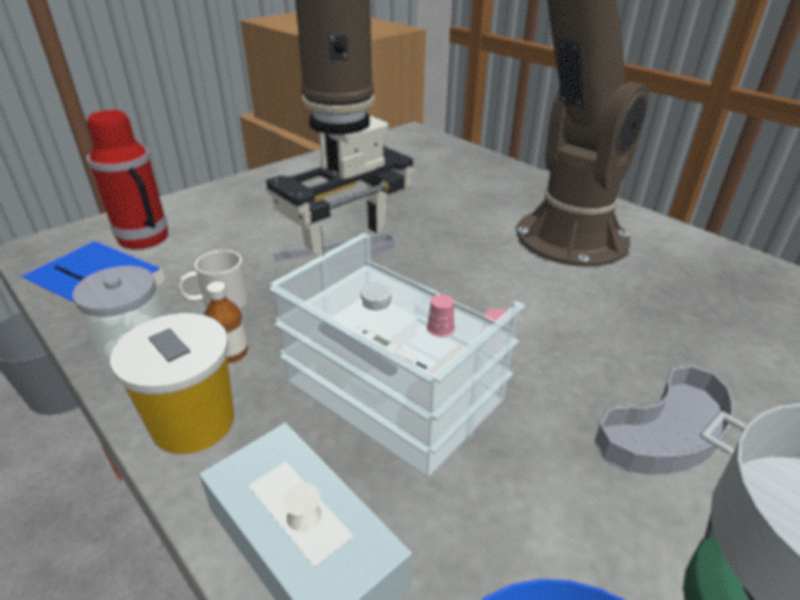

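View pics/side0.png

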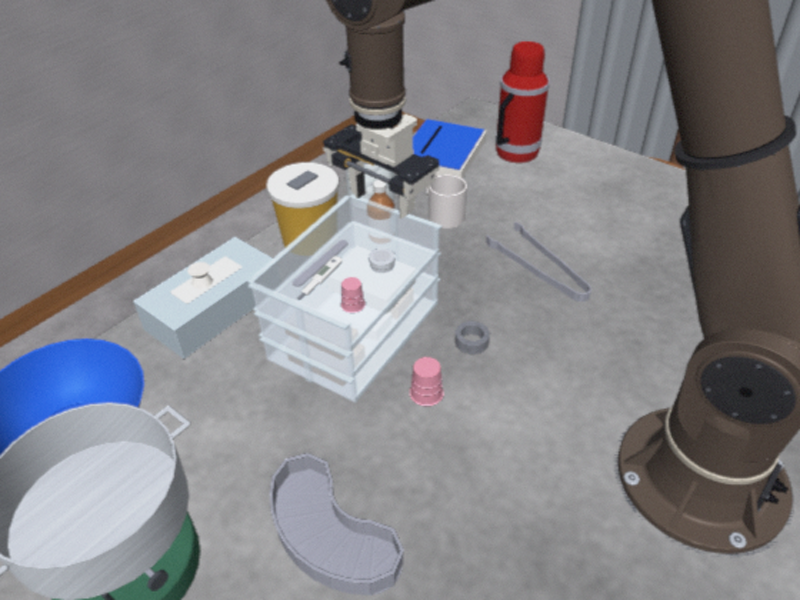

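The side view (800x600) shows two pink cups. One is in the top tray at (351,294), and a larger one stands on the ledge at (426,380). The tongs lie on the ledge with the bow at (583,295) and the jaws at about (503,233). The tin is at (382,260). The cup in the tray is the smaller one and the one meant. I'll measure it and confirm with a crop.

```bash
cat > h.py <<'E'
import numpy as np,cv2
def cloud(d):
    K,R,t,z=d["K"],d["R"],d["t"],d["z_map"]
    v,u=np.mgrid[:z.shape[0],:z.shape[1]]
    c=np.stack([(u-K[0,2])/K[0,0]*z,(v-K[1,2])/K[1,1]*z,z],-1)
    P=(c-t)@R; P[z==0]=np.nan
    return P
def proj(d,X):
    c=np.asarray(X)@d["R"].T+d["t"]; p=c@d["K"].T; return p[...,:2]/p[...,2:]
E
python3 - <<'E'
from h import *
for n in["scene","side"]:
    d=dict(np.load(f"pics/{n}0.npz"));P=cloud(d);f=d["frame"].astype(int)
    pink=(f[...,0]-f[...,1]>40)&(f[...,2]-f[...,1]>5)&(f[...,0]>110)&(f[...,0]-f[...,2]<110)
    k,l,st,c=cv2.connectedComponentsWithStats(pink.astype(np.uint8))
    for i in range(1,k):
        if st[i,4]>80:
            q=P[l==i];q=q[np.isfinite(q[:,2])]
            print(n,"pink",st[i],np.percentile(q,[2,50,98],axis=0).round(3).tolist())
            top=q[q[:,2]>np.percentile(q[:,2],97)-.004];print("  top mean",top.mean(0).round(4),((top.max(0)+top.min(0))/2).round(4),np.ptp(top,axis=0).round(3))
    if n=="side":
        S=.7
        m=np.zeros(f.shape[:2],bool);m[int(215*S):int(305*S),int(480*S):int(595*S)]=1
        q=P[m&(P[...,2]>.006)&(P[...,2]<.035)];print("tongs",len(q),np.percentile(q,[1,50,99],axis=0).round(3).tolist())
        xy=q[:,:2]; np.save("pics/tongs.npy",q)
        mu=xy.mean(0);w,V=np.linalg.eigh(np.cov((xy-mu).T));e=V[:,1];a=(xy-mu)@e;b=(xy-mu)@V[:,0]
        for lo in np.arange(a.min(),a.max(),.02):
            s=(a>=lo)&(a<lo+.02)
            if s.any():print((lo+.01).round(3),s.sum(),b[s].min().round(4),b[s].max().round(4),q[s,2].max().round(3))
        print("mu",mu,"e",e,"n",V[:,0])
    # tray rims
    q=P[(P[...,2]>.178)&(P[...,2]<.19)&(P[...,0]>.4)&(P[...,0]<.9)&(abs(P[...,1])<.35)]
    print("rim",len(q),np.percentile(q,[1,99],axis=0).round(3).tolist(),cv2.minAreaRect(q[:,:2].astype(np.float32)))
    Z=P[...,2];m=(Z>.120)&(Z<.134)&(abs(P[...,0]-.6)<.3)&(abs(P[...,1])<.4);print("floor",m.sum(),np.percentile(P[m],[2,50,98],axis=0).round(3).tolist())
d=dict(np.load("pics/side0.npz"));cv2.imwrite("pics/crop1.png",cv2.resize(d["frame"][130:300,170:430,::-1],(780,510),interpolation=cv2.INTER_CUBIC))
E
```

```text
scene pink [301 206  17  29 390] [[0.562, 0.129, 0.131], [0.58, 0.15, 0.162], [0.591, 0.158, 0.177]]
  top mean [0.5744 0.1418 0.1757] [0.5736 0.1408 0.1754] [0.032 0.029 0.005]
rim 1818 [[0.512, -0.059, 0.179], [0.736, 0.251, 0.186]] ((0.6230323314666748, 0.09412062168121338), (0.20036272704601288, 0.29794371128082275), 8.050766944885254)
floor 5772 [[0.52, -0.196, 0.121], [0.622, 0.09, 0.128], [0.878, 0.244, 0.133]]
side pink [239 194  16  25 308] [[0.552, 0.131, 0.128], [0.562, 0.151, 0.159], [0.581, 0.161, 0.175]]
  top mean [0.5689 0.1435 0.1733] [0.5674 0.1419 0.1738] [0.031 0.031 0.006]
side pink [287 250  23  34 626] [[0.396, 0.114, -0.0], [0.414, 0.145, 0.046], [0.441, 0.158, 0.068]]
  top mean [0.4209 0.1327 0.0656] [0.4202 0.1319 0.0663] [0.044 0.044 0.005]
tongs 518 [[0.321, -0.347, 0.006], [0.43, -0.262, 0.013], [0.569, -0.227, 0.02]]
-0.129 35 -0.0431 0.0463 0.018
-0.109 34 -0.0404 0.0454 0.019
-0.089 34 -0.0384 0.0421 0.018
-0.069 36 -0.035 0.0392 0.019
-0.049 43 -0.0342 0.0383 0.02
-0.029 34 -0.0316 0.0361 0.019
-0.009 39 -0.0313 0.0354 0.018
0.011 37 -0.0302 0.0334 0.021
0.031 37 -0.0276 0.0328 0.019
0.051 43 -0.025 0.0282 0.019
0.071 47 -0.0213 0.029 0.021
0.091 50 -0.0193 0.0223 0.021
0.111 49 -0.0199 0.0208 0.024
mu [ 0.43306197 -0.2699908 ] e [-0.96346487  0.26783475] n [-0.26783475 -0.96346487]
rim 943 [[0.506, -0.059, 0.178], [0.731, 0.252, 0.185]] ((0.6202751398086548, 0.09573223441839218), (0.200941264629364, 0.3007310628890991), 7.740458011627197)
floor 4778 [[0.512, -0.052, 0.121], [0.622, 0.079, 0.125], [0.817, 0.238, 0.133]]
```

View pics/crop1.png

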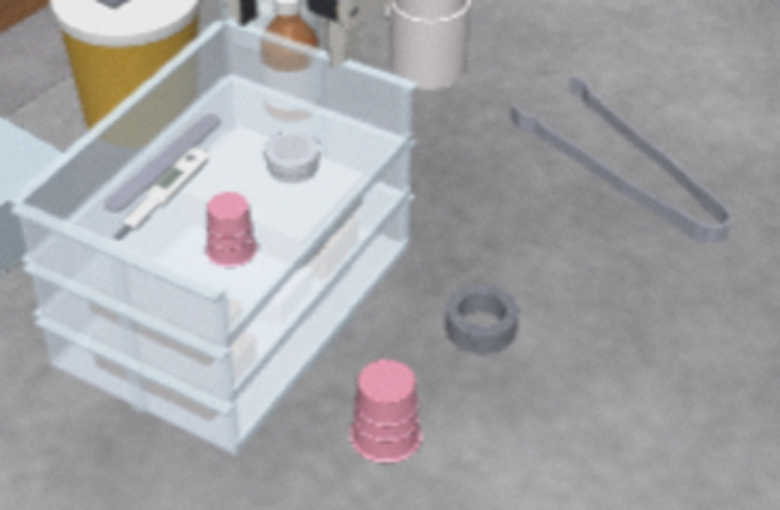

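The crop shows the small cup in the tray at (230,230), and the tongs with jaws at (545,98) and bow at (710,232).

- **Tray cup:** foot 32 mm across, top at z 0.175, which is 127+48 mm. This is the right one.
- **Ledge cup:** 44 mm foot and 66 mm tall, so it is the look-alike.
- **Tongs:** origin about (0.438,-0.2735), yaw -15.5°.
- **Tray:** yaw about +8°.
- **Cup position:** about (0.571,0.142).

Now I'll move over the tongs.

>>> arm_command:
  dp:
    - [-0.7,-0.5,0]
    - [-0.7,-0.5,0]
    - [-0.7,-0.5,0]
    - [-0.7,-0.5,0]
    - [-0.7,-0.5,0]
    - [-0.7,-0.5,0]
    - [-0.7,-0.5,0]
    - [-0.7,-0.5,0]
    - [-0.7,-0.5,0]
    - [-0.7,-0.5,0]
  angular:
    - [0,0,0]
    - [0,0,0]
    - [0,0,0]
    - [0,0,0]
    - [0,0,0]
    - [0,0,0]
    - [0,0,0]
    - [0,0,0]
    - [0,0,0]
    - [0,0,0]
  claw: [1,1,1,1,1,1,1,1,1,1]

```text
clock: 1.1
position: [0.4992, -0.1756, 0.2264]
ee_rot: [-2.221, -2.221, 0.001]
force: [1.0, 0.4, 0.5]
width: 1.0
gripper_force: 0.0
```

>>> arm_command:
  dp:
    - [-0.7,-0.5,0]
    - [-0.7,-0.5,0]
    - [-0.7,-0.5,0]
    - [-0.7,-0.5,0]
    - [-0.7,-0.4,0]
    - [-0.5,0,0]
    - [0,0,0]
  angular:
    - [0,0,0]
    - [0,0,0]
    - [0,0,0]
    - [0,0,0]
    - [0,0,0]
    - [0,0,0]
    - [0,0,0]
  claw: [1,1,1,1,1,1,1]

```text
clock: 1.8
position: [0.4399, -0.2766, 0.2267]
ee_rot: [2.224, 2.218, -0.001]
force: [-0.7, -0.5, -0.4]
width: 0.995
gripper_force: 0.0
```

>>> arm_command:
  dp:
    - [0,0,0]
    - [0,0,0]
    - [0,0,0]
    - [0,0,0]
    - [0,0,0]
    - [0,0,0]
    - [0,0,0]
    - [0,0,0]
    - [0,0,0]
    - [0,0,0]
  angular:
    - [0,0,-0.9]
    - [0,0,-0.9]
    - [0,0,-0.9]
    - [0,0,-0.9]
    - [0,0,-0.9]
    - [0,0,-0.9]
    - [0,0,-0.9]
    - [0,0,-0.9]
    - [0,0,-0.9]
    - [0,0,-0.57]
  claw: [1,1,1,1,1,1,1,1,1,1]

```text
clock: 2.8
position: [0.4409, -0.2737, 0.2265]
ee_rot: [-0.413, -3.114, -0.001]
force: [0.5, -0.3, 1.2]
width: 1.005
gripper_force: 0.0
```

```bash
python3 - <<'E'
from cell import arm
from h import *
from scipy.spatial.transform import Rotation as R
s=arm.observe();print(s["position"],R.from_rotvec(s["ee_rot"]).as_matrix().round(3).tolist(),np.round(s["joints"],2))
for n in ["side","wrist"]:
    d=arm.get_image(n);P=cloud(d);np.savez(f"pics/{n}1.npz",**d)
    m=(P[...,2]>.008)&(P[...,2]<.03)&(P[...,0]>.27)&(P[...,0]<.6)&(P[...,1]<-.19)&(P[...,1]>-.38)
    q=P[m]
    if len(q)<50: print(n,len(q));continue
    th=np.radians(-15.5);e=np.array([np.cos(th),np.sin(th)]);nn=np.array([-e[1],e[0]])
    r=q[:,:2]-[.438,-.2735];a=r@e;b=r@nn
    print(n,len(q),"a",np.percentile(a,[.5,99.5]).round(4),"z",np.percentile(q[:,2],[50,95]).round(4))
    for lo in np.arange(-.12,.12,.03):
        k=(a>lo)&(a<=lo+.03);
        if k.sum()>5 and (b[k]>0).any() and (b[k]<0).any():print(round(lo+.015,3),k.sum(),np.percentile(b[k],[2,98]).round(4),"mid",((np.median(b[k&(b>0)])+np.median(b[k&(b<0)]))/2).round(4))
    if n=="wrist":cv2.imwrite("pics/w1.png",d["frame"][:,:,::-1])
E
```

```text
[ 0.44093597 -0.27367291  0.2265382 ] [[-0.966, 0.26, 0.0], [0.26, 0.966, 0.001], [0.0, 0.001, -1.0]] [ 0.53  0.27 -0.09  1.82  0.03  1.05  1.73]
side 440 a [-0.121   0.1293] z [0.0137 0.0187]
-0.105 70 [-0.0205  0.0213] mid -0.0012
-0.075 60 [-0.0238  0.0251] mid 0.0006
-0.045 49 [-0.0279  0.0277] mid -0.0
-0.015 49 [-0.0321  0.0316] mid 0.0
0.015 51 [-0.0345  0.033 ] mid -0.0004
0.045 45 [-0.0361  0.0344] mid -0.0003
0.075 45 [-0.0399  0.0375] mid -0.0012
0.105 48 [-0.044   0.0447] mid -0.0004
wrist 1341 a [-0.1178  0.1326] z [0.0174 0.0198]
-0.105 246 [-0.0187  0.02  ] mid 0.0005
-0.075 173 [-0.0224  0.0233] mid 0.0004
-0.045 159 [-0.0262  0.0277] mid 0.0006
-0.015 151 [-0.03    0.0299] mid 0.0003
0.015 138 [-0.0317  0.0309] mid 0.0001
0.045 129 [-0.0334  0.0344] mid -0.0
0.075 122 [-0.0364  0.0367] mid -0.0001
0.105 142 [-0.0434  0.043 ] mid -0.0003
```

View pics/w1.png

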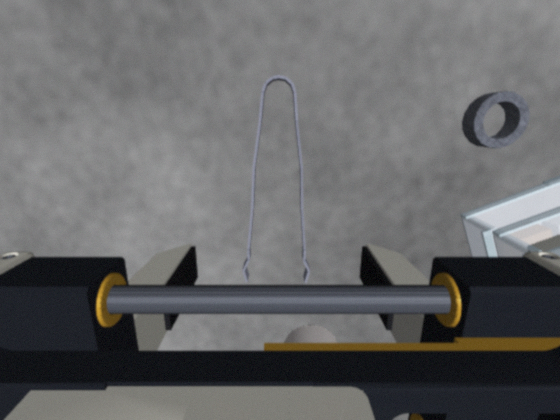

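The wrist view shows the tongs centred between the open fingers, with the bow at (280,78) and the jaws at (247,268) and (306,268). The pose fit agrees to 1 mm. Descending.

>>> arm_command:
  dp:
    - [0.1,0,0.8]
    - [0,0,1]
    - [0,0,1]
    - [0,0,1]
    - [0,0,1]
    - [0,0,1]
    - [0,0,1]
    - [0,0,0.9]
    - [0,0,0.6]
    - [0,0,0.3]
  angular:
    - [0,0,0]
    - [0,0,0]
    - [0,0,0]
    - [0,0,0]
    - [0,0,0]
    - [0,0,0]
    - [0,0,0]
    - [0,0,0]
    - [0,0,0]
    - [0,0,0]
  claw: [1,1,1,1,1,1,1,1,1,1]

```text
clock: 3.9
position: [0.4375, -0.2733, 0.0103]
ee_rot: [-0.426, -3.111, -0.002]
force: [-0.6, 1.1, 0.7]
width: 1.001
gripper_force: 0.0
```

>>> arm_command:
  dp:
    - [0,0,0.1]
    - [0,0,0.1]
    - [0,0,0]
  angular:
    - [0,0,0]
    - [0,0,0]
    - [0,0,0]
  claw: [1,1,1]

```text
clock: 4.2
position: [0.438, -0.2744, 0.0071]
ee_rot: [0.424, 3.112, -0.0]
force: [0.4, -0.4, 0.3]
width: 0.995
gripper_force: 0.0
```

>>> arm_command:
  dp:
    - [0,0,0.1]
    - [0,0,0.05]
    - [0,0,0]
    - [0,0,0]
    - [0,0,0]
    - [0,0,0]
    - [0,0,0]
    - [0,0,0]
    - [0,0,0]
    - [0,0,0]
  angular:
    - [0,0,0]
    - [0,0,0]
    - [0,0,0]
    - [0,0,0]
    - [0,0,0]
    - [0,0,0]
    - [0,0,0]
    - [0,0,0]
    - [0,0,0]
    - [0,0,0]
  claw: [1,1,0.8,0.7,0.65,0.62,0.6,0.6,0.6,0.6]
  force: 20

```text
clock: 5.2
position: [0.4377, -0.2744, 0.003]
ee_rot: [0.423, 3.113, -0.0]
force: [1.1, 0.1, 0.7]
width: 0.6
gripper_force: 6.0
```

>>> arm_command:
  dp:
    - [0,0,-0.2]
    - [0,0,-0.4]
    - [0,0,-0.6]
    - [0,0,-0.8]
    - [0,0,-0.8]
    - [0,0,-0.8]
    - [0,0,-0.8]
    - [0,0,-0.6]
    - [0,0,-0.3]
    - [0,0,0]
  angular:
    - [0,0,0]
    - [0,0,0]
    - [0,0,0]
    - [0,0,0]
    - [0,0,0]
    - [0,0,0]
    - [0,0,0]
    - [0,0,0]
    - [0,0,0]
    - [0,0,0]
  claw: [0.6,0.6,0.6,0.6,0.6,0.6,0.6,0.6,0.6,0.6]

```text
clock: 6.2
position: [0.4381, -0.2746, 0.1367]
ee_rot: [0.423, 3.111, -0.001]
force: [0.9, -0.8, -1.9]
width: 0.599
gripper_force: 5.1
```

```bash
cat > t.py <<'E'
from cell import arm
from h import *
from scipy.spatial.transform import Rotation as R
def tongs(n,save=None,box=(.2,.25)):
    s=arm.observe();d=arm.get_image(n);P=cloud(d)
    M=R.from_rotvec(s["ee_rot"]).as_matrix();e=np.array([M[1,1],-M[0,1],0]);e/=np.linalg.norm(e)
    nn=np.array([-e[1],e[0],0]);r=P-s["position"];a=r@e;b=r@nn;z=r[...,2]
    m=(abs(a)<.15)&(abs(b)<.055)&(abs(z)<.035)
    print(n,"tcp",np.round(s["position"],4),"yaw",np.degrees(np.arctan2(e[1],e[0])).round(2),"w",round(s["width"],3),"gf",s["gripper_force"],"n",m.sum())
    for lo in np.arange(-.14,.14,.02):
        k=m&(a>lo)&(a<=lo+.02)
        if k.sum()>8:print(round(lo+.01,3),k.sum(),"b",np.percentile(b[k],[3,97]).round(4),"z",np.percentile(z[k],[3,50,97]).round(4))
    if save:cv2.imwrite(save,d["frame"][:,:,::-1])
    return d,P
E
python3 -c "
from t import *
tongs('side');tongs('wrist')"
```

```text
side tcp [ 0.4381 -0.2746  0.1367] yaw -15.49 w 0.599 gf 5.1361678540706635 n 783
-0.13 23 b [-0.0064  0.0123] z [-0.0036  0.005   0.0147]
-0.11 88 b [-0.0162  0.0214] z [-0.0047  0.007   0.0163]
-0.09 93 b [-0.02    0.0224] z [-0.006   0.0065  0.0157]
-0.07 78 b [-0.0221  0.0246] z [-0.0037  0.0061  0.014 ]
-0.05 70 b [-0.0236  0.0271] z [-0.0042  0.0065  0.0138]
-0.03 64 b [-0.0253  0.0289] z [-0.0032  0.006   0.0137]
-0.01 169 b [-0.0421  0.0468] z [-0.0005  0.0165  0.0336]
0.01 54 b [-0.031   0.0453] z [-0.0033  0.0126  0.0318]
0.03 21 b [-0.0271  0.0304] z [-0.0033  0.0029  0.0073]
0.05 20 b [0.026  0.0311] z [-0.0031  0.004   0.0091]
0.07 22 b [0.0267 0.0322] z [-0.0015  0.0034  0.0097]
0.09 24 b [0.0276 0.033 ] z [-0.0033  0.0047  0.0144]
0.11 42 b [0.0267 0.0362] z [-0.0058  0.005   0.0152]
0.13 15 b [0.0295 0.0344] z [-0.0036  0.0086  0.0149]
wrist tcp [ 0.4376 -0.2744  0.1358] yaw -15.5 w 0.6 gf 5.136135444045067 n 10044
-0.11 2401 b [-0.0158  0.0186] z [-0.0028  0.0146  0.0169]
-0.09 1216 b [-0.0186  0.0213] z [-0.0023  0.0154  0.017 ]
-0.07 1007 b [-0.0202  0.0227] z [-0.0018  0.0138  0.0167]
-0.05 853 b [-0.0225  0.0247] z [-0.0004  0.0136  0.015 ]
-0.03 765 b [-0.0248  0.0269] z [-0.0005  0.0136  0.0151]
-0.01 2906 b [-0.0408  0.0427] z [0.0019 0.0175 0.0339]
0.01 367 b [-0.0267  0.0286] z [-0.0014  0.0133  0.0204]
0.03 416 b [-0.027   0.0285] z [0.0014 0.0138 0.015 ]
0.05 113 b [-0.0269  0.0284] z [-0.0012  0.0058  0.0146]
```

>>> arm_command:
  dp:
    - [0,0,-0.3]
    - [0,0,-0.5]
    - [0,0,-0.6]
    - [0,0,-0.6]
    - [0,0,-0.5]
    - [0,0,-0.4]
    - [0,0,-0.2]
    - [0,0,0]
  angular:
    - [0,0,-0.2]
    - [0,0,-0.4]
    - [0,0,-0.5]
    - [0,0,-0.5]
    - [0,0,-0.5]
    - [0,0,-0.4]
    - [0,0,-0.22]
    - [0,0,0]
  claw: [0.6,0.6,0.6,0.6,0.6,0.6,0.6,0.6]

```text
clock: 7.1
position: [0.4377, -0.2745, 0.2134]
ee_rot: [-0.218, 3.134, -0.0]
force: [-0.1, 0.4, -1.6]
width: 0.602
gripper_force: 5.1
```

>>> arm_command:
  dp:
    - [0,0.2,0]
    - [0,0.4,0]
    - [0,0.6,0]
    - [0,0.8,0]
    - [0,0.9,0]
    - [0,0.9,0]
    - [0,0.9,0]
    - [0,0.9,0]
    - [0,0.9,0]
    - [0,0.9,0]
  angular:
    - [0,0,0]
    - [0,0,0]
    - [0,0,0]
    - [0,0,0]
    - [0,0,0]
    - [0,0,0]
    - [0,0,0]
    - [0,0,0]
    - [0,0,0]
    - [0,0,0]
  claw: [0.6,0.6,0.6,0.6,0.6,0.6,0.6,0.6,0.6,0.6]

```text
clock: 8.1
position: [0.4113, -0.0889, 0.2128]
ee_rot: [0.218, -3.134, -0.0]
force: [-0.1, 0.6, -0.9]
width: 0.6
gripper_force: 5.1
```

>>> arm_command:
  dp:
    - [0,0.9,0]
    - [0,0.9,0]
    - [0,0.9,0]
    - [0,0.9,0]
    - [0,0.9,0]
    - [0,0.9,0]
    - [0,0.9,0]
    - [0,0.9,0]
    - [0,0.6,0]
    - [0,0.3,0]
  angular:
    - [0,0,0]
    - [0,0,0]
    - [0,0,0]
    - [0,0,0]
    - [0,0,0]
    - [0,0,0]
    - [0,0,0]
    - [0,0,0]
    - [0,0,0]
    - [0,0,0]
  claw: [0.6,0.6,0.6,0.6,0.6,0.6,0.6,0.6,0.6,0.6]

```text
clock: 9.1
position: [0.3831, 0.1115, 0.2129]
ee_rot: [0.221, -3.134, 0.0]
force: [0.5, 0.1, -1.4]
width: 0.598
gripper_force: 5.1
```

```bash
python3 -c "
from t import *
tongs('side','pics/side2.png');d,P=tongs('scene')
f=d['frame'].astype(int)
pink=(f[...,0]-f[...,1]>40)&(f[...,2]-f[...,1]>5)&(f[...,0]>110)&(f[...,0]-f[...,2]<110)&(P[...,2]>.12)
q=P[pink];q=q[(q[:,0]>.5)];top=q[q[:,2]>.170];print(len(q),((top.max(0)+top.min(0))/2).round(4),top.mean(0).round(4),np.ptp(top,axis=0))
"
```

```text
side tcp [0.3831 0.1115 0.2129] yaw 8.06 w 0.598 gf 5.135811343789101 n 1146
-0.13 19 b [-0.0041  0.0092] z [-0.0023  0.0047  0.0165]
-0.11 155 b [-0.017   0.0211] z [-0.004   0.0078  0.0159]
-0.09 149 b [-0.0185  0.0231] z [-0.0044  0.0064  0.0164]
-0.07 137 b [-0.0204  0.0247] z [-0.0033  0.0062  0.0158]
-0.05 118 b [-0.0231  0.0265] z [-0.0029  0.0068  0.0143]
-0.03 118 b [-0.0258  0.0282] z [-0.0031  0.0062  0.0141]
-0.01 110 b [-0.0418  0.0461] z [-0.0022  0.0109  0.0317]
0.01 11 b [0.0342 0.0459] z [0.0041 0.0141 0.018 ]
0.03 9 b [0.0267 0.0313] z [-0.0029 -0.0017  0.0029]
0.05 11 b [0.028  0.0313] z [-0.0024 -0.0013  0.0017]
0.07 37 b [0.0279 0.0323] z [-0.0034  0.0049  0.0141]
0.09 80 b [-0.0308  0.0325] z [-0.003   0.0086  0.0157]
0.11 119 b [-0.0361  0.0378] z [-0.0038  0.0072  0.016 ]
0.13 73 b [-0.0343  0.0358] z [-0.0047  0.0061  0.0164]
scene tcp [0.3833 0.1118 0.213 ] yaw 8.06 w 0.605 gf 5.137889385223389 n 984
-0.09 29 b [-0.0205  0.0194] z [-0.0014  0.0067  0.0189]
-0.07 51 b [-0.0229  0.0201] z [-0.0005  0.0081  0.0176]
-0.05 37 b [-0.0253 -0.0212] z [0.0008 0.01   0.0169]
-0.03 39 b [-0.0277 -0.0237] z [0.001  0.0109 0.0164]
-0.01 72 b [-0.0305  0.0432] z [0.0013 0.0167 0.0343]
0.01 245 b [-0.0449  0.0429] z [0.0028 0.0196 0.0341]
0.03 72 b [-0.029   0.0263] z [0.0016 0.0095 0.0168]
0.05 73 b [-0.0303  0.0275] z [0.0004 0.0097 0.0168]
0.07 78 b [-0.0318  0.0284] z [0.0004 0.0104 0.0169]
0.09 85 b [-0.0326  0.0295] z [-0.0004  0.0104  0.0173]
0.11 102 b [-0.038   0.0345] z [-0.0012  0.0098  0.0185]
0.13 98 b [-0.0363  0.0342] z [-0.0007  0.0094  0.0188]
388 [ 0.6477 -0.1944  0.2151] [0.5781 0.1297 0.1762] [0.21275037 0.83133806 0.09013172]
```

View pics/side2.png

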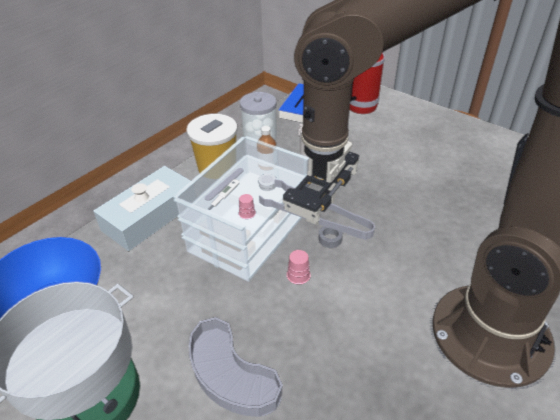

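The side view shows the tongs level with the jaws ahead of the cup; the cup is at (247,206). Next I'll lower, then slide forward around the cup.

>>> arm_command:
  dp:
    - [0,0.04,0.2]
    - [0,0.05,0.4]
    - [0,0.05,0.5]
    - [0,0,0.5]
    - [0,0,0.5]
    - [0,0,0.4]
    - [0,0,0.2]
    - [0,0,0]
    - [0,0,0]
  angular:
    - [0,0,0]
    - [0,0,0]
    - [0,0,0]
    - [0,0,0]
    - [0,0,0]
    - [0,0,0]
    - [0,0,0]
    - [0,0,0]
    - [0,0,0]
  claw: [0.6,0.6,0.6,0.6,0.6,0.6,0.6,0.6,0.6]

```text
clock: 10.1
position: [0.3841, 0.113, 0.1456]
ee_rot: [-0.216, 3.134, 0.0]
force: [0.7, -0.7, -0.9]
width: 0.597
gripper_force: 5.1
```

```bash
python3 -c "
from t import *
for n in ['side','scene']:
    d,P=tongs(n)
    f=d['frame'].astype(int);s=arm.observe()
    pink=(f[...,0]-f[...,1]>40)&(f[...,2]-f[...,1]>5)&(f[...,0]>110)&(f[...,0]-f[...,2]<110)&(P[...,2]>.171)&(P[...,2]<.18)&(abs(P[...,0]-.57)<.04)&(abs(P[...,1]-.142)<.04)
    r=(P[pink]-s['position'])[:,:2];e=np.array([.990,.140]);a=r@e;b=r@[-.14,.99]
    print('CUP',len(a),a.min(),a.max(),(a.min()+a.max())/2,b.min(),b.max(),(b.min()+b.max())/2)
"
```

```text
side tcp [0.3841 0.113  0.1456] yaw 7.88 w 0.597 gf 5.1362451910972595 n 1221
-0.13 19 b [-0.0054  0.0119] z [-0.0015  0.0076  0.0175]
-0.11 135 b [-0.017   0.0217] z [-0.0044  0.0085  0.0159]
-0.09 135 b [-0.019   0.0228] z [-0.0038  0.0069  0.016 ]
-0.07 116 b [-0.0208  0.0248] z [-0.0034  0.0055  0.0158]
-0.05 108 b [-0.0234  0.0262] z [-0.002   0.0072  0.0143]
-0.03 106 b [-0.0255  0.0289] z [-0.0028  0.0072  0.0142]
-0.01 75 b [-0.0417  0.036 ] z [-0.0011  0.0105  0.03  ]
0.07 26 b [-0.0299  0.0321] z [-0.0032  0.009   0.0129]
0.09 95 b [-0.031   0.0326] z [-0.0033  0.0073  0.015 ]
0.11 108 b [-0.0358  0.0381] z [-0.0044  0.0067  0.0159]
0.13 181 b [-0.0373  0.0527] z [-0.0226 -0.012   0.0153]
0.15 111 b [-0.0492  0.0524] z [-0.0236 -0.0205 -0.0178]
CUP 86 0.1713066514750934 0.2027068657230121 0.18700675859905275 -0.012603996372681357 0.01763458740637383 0.0025152955168462367
scene tcp [0.3842 0.113  0.1458] yaw 7.88 w 0.602 gf 5.136160925030708 n 1082
-0.09 9 b [-0.0115  0.019 ] z [-0.002   0.0004  0.0084]
-0.07 24 b [-0.0226  0.0203] z [-0.0007  0.005   0.0158]
-0.05 31 b [-0.0252 -0.0219] z [0.0001 0.0092 0.0165]
-0.03 37 b [-0.0284 -0.0238] z [0.0025 0.011  0.017 ]
-0.01 60 b [-0.0309  0.0433] z [0.0022 0.016  0.0333]
0.01 217 b [-0.0444  0.0429] z [0.0025 0.0197 0.034 ]
0.03 63 b [-0.03   0.026] z [0.0018 0.0099 0.0166]
0.05 66 b [-0.0305  0.027 ] z [0.0006 0.0102 0.0172]
0.07 69 b [-0.0321  0.0285] z [0.0011 0.0106 0.0171]
0.09 79 b [-0.0331  0.0296] z [0.0005 0.0108 0.0179]
0.11 88 b [-0.0379  0.0341] z [-0.0008  0.0104  0.0189]
0.13 257 b [-0.0492  0.0494] z [-0.0186 -0.0096  0.018 ]
0.15 81 b [-0.0345  0.0486] z [-0.0194 -0.0176 -0.0162]
CUP 138 0.17613955552549745 0.20663486110161214 0.1913872083135548 -0.01389671894425896 0.016114060009176624 0.0011086705324588322
```

>>> arm_command:
  dp:
    - [-0.2,0.04,0]
    - [-0.4,0.04,0]
    - [-0.5,0,0]
    - [-0.5,0,0]
    - [-0.5,0,0]
    - [-0.4,0,0]
    - [-0.3,0,0]
    - [-0.15,0,0]
    - [0,0,0]
    - [0,0,0]
  angular:
    - [0,0,0]
    - [0,0,0]
    - [0,0,0]
    - [0,0,0]
    - [0,0,0]
    - [0,0,0]
    - [0,0,0]
    - [0,0,0]
    - [0,0,0]
    - [0,0,0]
  claw: [0.6,0.6,0.6,0.6,0.6,0.6,0.6,0.6,0.6,0.6]

```text
clock: 11.2
position: [0.4563, 0.125, 0.1454]
ee_rot: [0.216, -3.134, 0.0]
force: [0.4, 0.5, -0.6]
width: 0.601
gripper_force: 5.1
```

```bash
python3 -c "
from t import *
ims=[]
for n in ['side','scene']:
    d=arm.get_image(n);P=cloud(d);s=arm.observe()
    f=d['frame'].astype(int)
    pink=(f[...,0]-f[...,1]>40)&(f[...,2]-f[...,1]>5)&(f[...,0]>110)&(f[...,0]-f[...,2]<110)&(P[...,2]>.171)&(P[...,2]<.18)&(abs(P[...,0]-.57)<.04)&(abs(P[...,1]-.142)<.04)
    r=(P[pink]-s['position'])[:,:2];e=np.array([.990,.140]);a=r@e;b=r@[-.14,.99]
    print('CUP',len(a),(a.min()+a.max())/2,(b.min()+b.max())/2, s['position'])
    u=proj(d,[.571,.142,.15]).astype(int);c=d['frame'][u[1]-70:u[1]+70,u[0]-90:u[0]+90,::-1];ims.append(cv2.resize(c,(395,300),interpolation=cv2.INTER_CUBIC))
cv2.imwrite('pics/c3.png',np.hstack(ims))
"
```

```text
CUP 91 0.11405634599481485 0.0015300884784270078 [0.45623652 0.12495104 0.14545338]
CUP 142 0.11770387495092752 -0.0008587963598369339 [0.45626793 0.124955   0.14549346]
```

View pics/c3.png

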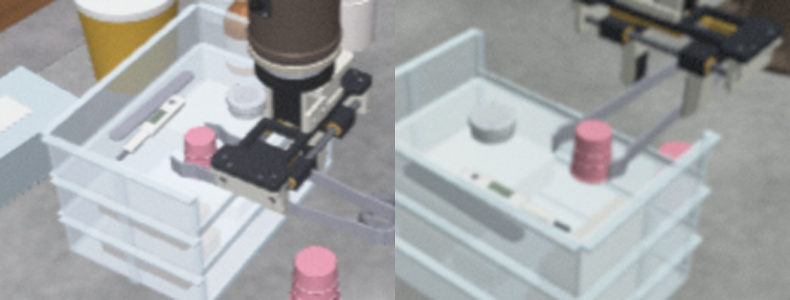

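The crops show the cup between the open jaws, untouched: (200,145) on the left and (592,150) on the right. It is centred to about 1 mm. Squeezing now.

>>> arm_command:
  dp:
    - [0,0,0]
    - [0,0,0]
    - [0,0,0]
    - [0,0,0]
    - [0,0,0]
    - [0,0,0]
    - [0,0,0]
    - [0,0,0]
    - [0,0,0]
    - [0,0,0]
  angular:
    - [0,0,0]
    - [0,0,0]
    - [0,0,0]
    - [0,0,0]
    - [0,0,0]
    - [0,0,0]
    - [0,0,0]
    - [0,0,0]
    - [0,0,0]
    - [0,0,0]
  claw: [0.58,0.56,0.54,0.52,0.5,0.48,0.46,0.44,0.42,0.4]
  force: 20

```text
clock: 12.3
position: [0.4567, 0.1251, 0.1455]
ee_rot: [-0.216, 3.134, -0.0]
force: [0.2, -0.4, -1.3]
width: 0.46
gripper_force: 20.0
```

>>> arm_command:
  dp:
    - [0,0,0]
    - [0,0,0]
    - [0,0,0]
    - [0,0,0]
  angular:
    - [0,0,0]
    - [0,0,0]
    - [0,0,0]
    - [0,0,0]
  claw: [0.35,0.35,0.35,0.35]

```text
clock: 12.7
position: [0.4567, 0.1251, 0.1455]
ee_rot: [-0.216, 3.134, -0.0]
force: [0.2, -1.1, -1.2]
width: 0.464
gripper_force: 20.0
```

>>> arm_command:
  dp:
    - [0,0,-0.1]
    - [0,0,-0.2]
    - [0,0,-0.3]
    - [0,0,-0.4]
    - [0,0,-0.4]
    - [0,0,-0.4]
    - [0,0,-0.4]
    - [0,0,-0.4]
    - [0,0,-0.4]
    - [0,0,-0.4]
  angular:
    - [0,0,0]
    - [0,0,0]
    - [0,0,0]
    - [0,0,0]
    - [0,0,0]
    - [0,0,0]
    - [0,0,0]
    - [0,0,0]
    - [0,0,0]
    - [0,0,0]
  claw: [0.35,0.35,0.35,0.35,0.35,0.35,0.35,0.35,0.35,0.35]

```text
clock: 13.7
position: [0.4567, 0.125, 0.2314]
ee_rot: [-0.216, 3.134, -0.0]
force: [-0.0, 0.6, -1.0]
width: 0.457
gripper_force: 20.0
```

>>> arm_command:
  dp:
    - [0,0,-0.4]
    - [0,0,-0.4]
    - [0,0,-0.3]
    - [0,0,-0.3]
    - [0,0,-0.2]
    - [0,0,-0.1]
    - [0,0,0]
    - [0,0,0]
    - [0,0,0]
    - [0,0,0]
  angular:
    - [0,0,0]
    - [0,0,0]
    - [0,0,0]
    - [0,0,0]
    - [0,0,0]
    - [0,0,0]
    - [0,0,0]
    - [0,0,0]
    - [0,0,0]
    - [0,0,0]
  claw: [0.35,0.35,0.35,0.35,0.35,0.35,0.35,0.35,0.35,0.35]

```text
clock: 14.7
position: [0.4565, 0.125, 0.2727]
ee_rot: [0.216, -3.134, 0.0]
force: [0.7, -0.7, -1.5]
width: 0.46
gripper_force: 20.0
```

```bash
python3 -c "
from t import *
ims=[]
for n in ['side','scene']:
    d=arm.get_image(n);P=cloud(d);s=arm.observe()
    f=d['frame'].astype(int)
    pink=(f[...,0]-f[...,1]>40)&(f[...,2]-f[...,1]>5)&(f[...,0]>110)&(f[...,0]-f[...,2]<110)&(P[...,2]>.2)&(abs(P[...,0]-.57)<.05)&(abs(P[...,1]-.142)<.05)
    q=P[pink];t=q[q[:,2]>q[:,2].max()-.008]
    print(n,len(q),'z',np.percentile(q[:,2],[1,99]),'plane',np.linalg.lstsq(np.c_[t[:,:2]-t[:,:2].mean(0),np.ones(len(t))],t[:,2],rcond=None)[0], s['position'],s['width'],s['gripper_force'])
    u=proj(d,[.571,.142,.25]).astype(int);c=d['frame'][max(u[1]-70,0):u[1]+70,u[0]-90:u[0]+90,::-1];ims.append(cv2.resize(c,(395,300),interpolation=cv2.INTER_CUBIC))
cv2.imwrite('pics/c4.png',np.hstack(ims))
"
```

```text
side 209 z [0.25347309 0.30208079] plane [ 0.02697834 -0.04335814  0.29940449] [0.45660912 0.12503033 0.27277291] 0.46297461385020605 19.973223209381104
scene 402 z [0.25632604 0.30384878] plane [-0.06025707 -0.11406304  0.30176217] [0.45663784 0.12504177 0.27281806] 0.45924643319778424 19.973284006118774
```

View pics/c4.png

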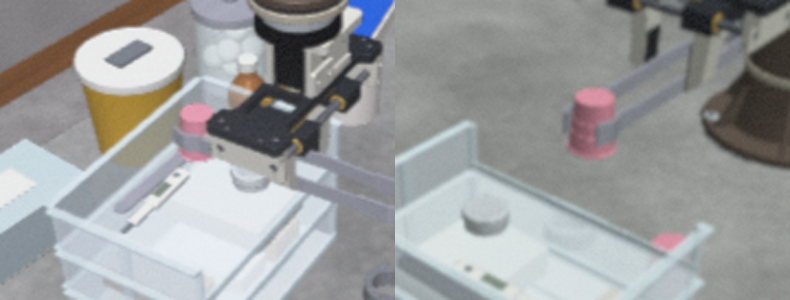

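The cup is held level in the jaws, mouth down, at z 0.254 to 0.302. That is 127 mm above the tray floor and over the tray. It is at (195,133) on the left and (592,122) on the right, and everything is still. Handing in.

```bash
python3 -c "
from cell import arm
print(arm.sign_off())"
```

```text
the job is handed in; nothing more can be done
None
```

The job is handed in: the tongs hold the small cup still, level and mouth down about 127 mm above the top tray's floor; the fingers gripped only the tongs, no other item was touched, and the clock stood at about 15 s of the 42 s allowed.

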